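# Close the filter holder with its keyed dust cover

## Task

The black dust cover lies loose and out of line in the mouth of the square filter holder. Turn it with a fingertip against its bar until its notch stands over the locating pin, then press it down until it is fully home all round, flush with the holder's face. Push and press only: do not pinch the bar or lift the cover, and leave the other gear where it stands.

Things in the scene. Friction and masses are not known exactly. Their poses are not given: they have to be found in the camera images.
- holder: aluminium square filter holder lying face down in a grey bench nest (150 x 140 mm, fixed to the table). Origin: centre of the nest's underside, z up, x axis pointing from the mouth's centre to the locating pin. Its flat upper face, 124 x 120 mm, is 40 mm above the table; the round mouth in it, 81.6 mm across, is centred on the origin. A brass screw, lower than the face, sticks out opposite the pin
- holder_seat (a point): centre of the seat inside the mouth, 8 mm below the holder's face: the cover's underside rests here when fully home. Three sprung balls in the mouth's wall hold the loose cover up; about 6 N straight down on its middle takes it past them, but only with the notch over the pin (within about 2 mm): else it stays up, tilted on the pin
- holder_pin (a point): middle of the top of the fixed steel locating pin, 7 mm across, at the edge of the mouth, 40 mm from its centre; it rises 3.6 mm above the seat, with a 1 mm chamfer. Half of it stands in a small pocket in the mouth's edge and is seen from above; a red line on the holder's face points at it
- cover: the keyed dust cover: black disc, 80 mm across, 8 mm thick, about 80 g, loose, with one notch through its rim and a bar across its top. Origin: centre of its underside, z up, x axis towards the notch. It starts level in the mouth, out of line, its underside about 4.8 mm above the seat, with 0.8 mm play all round. Fully home, its face is flush with the holder's face
- cover_notch (a point): centre of the notch at the cover's rim, 40 mm from its centre and 4 mm above its underside. The notch is 11 mm wide at the rim and 5.5 mm deep; it lies straight above the pin when the cover is in line
- cover_bar (a point): middle of the top of the cover's bar, 19 mm above its underside. Bar: 68 mm long, 8 mm wide, 11 mm high above the cover's face, across the centre along the cover's x; red mark on its notch end. A sideways push of about 1 N near an end turns the cover, either way and without limit; it stops when the push stops. Pressed down at this middle point the cover goes down evenly
- cube: clear acrylic cube box, 85 mm square and 80 mm high, with a 3 mm flap lid hinged along its top edge (lid top at 84 mm), empty and shut; loose bystander; origin at the centre of its underside
- shell_low: round black plastic filter shell, 86 mm across and 18 mm high, lying flat, lower one of a stack of two; loose bystander; origin at the centre of its underside
- shell_top: round black plastic filter shell, 76 mm across and 18 mm high, standing on the other shell (top of the stack at 36 mm); loose bystander; origin at the centre of its underside
- blower_tip: stainless steel blower tip standing on its 28 mm flange, tapering to 6 mm, 62 mm tall; loose bystander near the holder; origin at the centre of its underside
- lens_cap: white silicone lens cap lying flat, 74 mm across, 13 mm high; loose bystander near the holder; origin at the centre of its underside
- square_frame: bare aluminium square filter frame lying flat, 100 mm square outside, 82 mm inside, 5 mm thick; loose bystander near the holder; origin at its centre on its underside
- brush: small lens brush lying flat, 120 mm long, 14 mm thick, along its own x; loose bystander; origin at its underside, midway along

How it is judged:
By the outcome, as a careful person would: the job done as asked, in the order asked, and still so for the second after the job is handed in, with the robot touching nothing.
It also fails if it takes over 72 s, if anything falls off the work surface, if the arm or the gripper's body presses on something with over 40 N, if the wrist force passes 120 N, or if a joint passes its speed limit or range.

## Robot

A 7-joint arm with a two-finger parallel gripper is mounted at the origin on the work surface. World frame = base frame: x ahead of the robot, y to its left, z up, the work surface at z = 0. Lengths are in m, angles in rad, forces in N, time in s.
With the tool pointing down it reaches from about 0.425 to 1.025 m from the base axis. Payload 9.4 kg.
Tool frame: the origin (TCP) lies at the very end of the fingers, on their centre line; the grasp point (between the pads) lies 19 mm behind it; z points along the fingers, x is the direction in which the jaws open and shut, and the axes are right-handed (so a half turn about z gives the same grasp; the last joint's range is limited). The gripper opens to 93 mm and grips with 3 to 60 N. Pads are 15 mm wide; open, the fingers measure 128 mm over their backs; the gripper's body (75 mm by 188 mm) begins 65 mm behind the grasp point.
Start: joints at [1.051, 0.599, -0.003, 1.599, 0.002, 0.943, -0.08], TCP at [0.311, -0.655, 0.219] pointing down, gripper open.
Joint ranges: [-2.57, 2.57], [-0.35, 1.97], [-1.29, 1.29], [0.11, 2.56], [-1.05, 4.19], [0.11, 1.86], [-2.63, 2.63]. Speed limits (rad/s): [2.22, 2.22, 3.01, 3.01, 3.14, 3.14, 3.14].

## Interface

Orientations are given as a unit quaternion [x, y, z, w].
In Python, from rig import ctrl, optics gives the robot as it stands.
- The arm moves only by the tool apply_moves, never from a script. Its argument "motion" is a list of rows, each a list of 3 entries, a list of its own where there are three numbers: the opening, from -1 (shut) to 1 (fully open), then the shift along the world's x, y, z in m, then the turn, a rotation vector about the world's x, y, z in rad. In form: [[claw, [dx, dy, dz], [ax, ay, az]], ...]. A call has 1 to 5 rows; each row shifts and turns the commanded pose from where the row before left it; what a row does not reach is not made up. A row lasts 1/12 s, in which the tool goes at most 41.7 mm and 7.16 degrees, less where a joint would pass 70% of its speed; a pose out of reach is approached as far as the arm can. A call with a gripper value outside its range is refused whole. The fingers move at their own pace and stop on an object; "force" is the grip in N (left out, the last holds). Time passes only in rows, so rows that do not move let the fingers close. It gives the time, the measured TCP pose, the force and the opening at its end, in the units of the state.
- ctrl.sense(): the state, without advancing time (a new reading comes with each control period).
- optics.grab_frame(name): name is "side" or "top"; returns (picture, depth): 400x640x3 uint8, blue, green, red; 400x640 float32, m along the optical axis (not along the pixel's ray), 0 where there is no reading.
- optics.camera_info(name): a dict with "intrinsics" (3x3 intrinsics, pixels), "rvec" (rotation vector, rad) and "tvec" (3), from world to camera coordinates, as OpenCV has them. Camera axes: x right, y down, z forward; pixel columns grow to the right and rows downward; lengths in m; the calibration is good to about 2 mm. A picture is of the moment at which its call begins. camera_info takes no time and is no camera call.
- ctrl.sign_off(): hands the job in, once; it reports no verdict.
The state is a dict: "t": time; "qpos": joint angles; "joint_velocities": joint speeds; "joint_torque": joint torques, N m; "tool_pos": TCP position; "orientation": TCP orientation; "force": force on the tool from outside, world axes, zero at the start; "moment": the same for the moment, N m; "grip_width": finger opening in m.
Only numpy, scipy, OpenCV 4.12 (cv2) and the standard library are available. Lean on these libraries where they do the work, as an engineer would, in place of code of your own. Each camera call takes 0.05 s, during which the arm holds its last target.

## Working session

There is one attempt and no reset: what is moved stays moved. The work goes in short steps, Python scripts to look and compute and a tool call to move; the robot and the scene stay as the last step left them, time stands still between calls to the robot, and variables do not carry over. Pictures are saved under pics/ and viewed, and the job is handed in when it is done.

Besides the shell and the picture viewer there is one more tool, called after "Call:" in YAML: its name, and indented under it one key for each argument. apply_moves: Moves the arm, as the interface text tells. Its arguments: {"type":"object","properties":{"motion":{"type":"array","items":{"type":"array"}},"force":{"type":"number"}},"required":["motion"]}

```bash
mkdir -p pics; ls; python3 - <<'E'
from rig import ctrl, optics
import cv2
s=ctrl.sense(); print(s)
for n in("side","top"):
    p,d=optics.grab_frame(n); cv2.imwrite(f"pics/{n}0.png",p); print(n,optics.camera_info(n))
E
```

```text
pics
{'t': 0.0, 'qpos': array([ 1.05130847,  0.60012777, -0.00257246,  1.60010501,  0.00182237,
        0.94289515, -0.07984888]), 'joint_velocities': array([-0.00013336,  0.00192554, -0.00018456,  0.00069122, -0.00066657,
       -0.00035274,  0.00113305]), 'joint_torque': array([ 1.16977262e-04, -7.65068078e+01,  1.49765410e+00, -2.52343029e+01,
       -5.24886057e-02,  1.69148552e-02,  1.23833506e-04]), 'tool_pos': array([ 0.31042535, -0.65465371,  0.21776652]), 'orientation': array([ 8.45133608e-01, -5.34554578e-01, -6.83134510e-04, -3.47753661e-04]), 'force': array([-0.67775631, -0.32445548, -0.538726  ]), 'moment': array([-0.03630897,  0.04985521,  0.02746291]), 'grip_width': 0.09318566808960806}
side {'intrinsics': array([[440.2486438 ,   0.        , 320.36850849],
       [  0.        , 440.2486438 , 200.37066231],
       [  0.        ,   0.        ,   1.        ]]), 'rvec': array([ 0.18316036, -2.88981509,  1.06125852]), 'tvec': array([0.49991832, 0.09444796, 1.12251598])}
top {'intrinsics': array([[392.9401354 ,   0.        , 321.68224862],
       [  0.        , 392.9401354 , 200.45734608],
       [  0.        ,   0.        ,   1.        ]]), 'rvec': array([ 2.10511304, -2.13038497,  0.20819581]), 'tvec': array([0.01137263, 0.49555254, 0.96502974])}
```

View pics/top0.png

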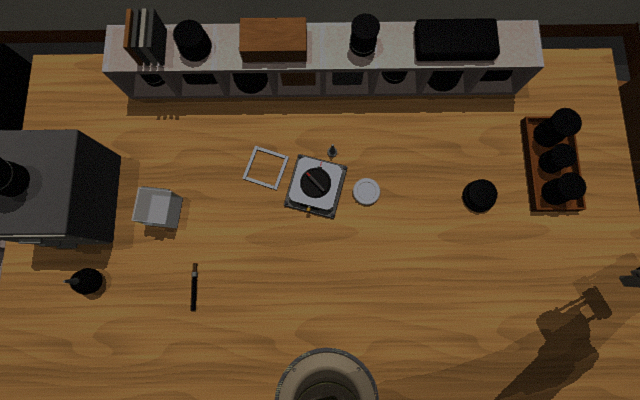

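View pics/side0.png

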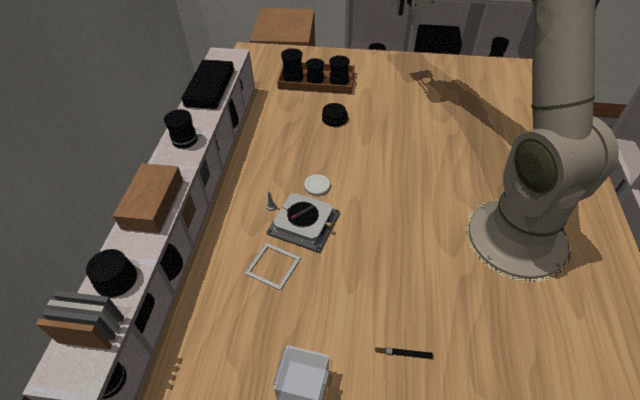

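The top view shows the holder at about (316,185) with the lens cap at (366,192), the blower tip at (332,151) and the frame at (266,168). The side view shows the holder at about (304,218). I'll zoom in on the holder.

```bash
python3 - <<'E'
import cv2
for n,(u,v) in(("top",(316,185)),("side",(304,215))):
    p=cv2.imread(f"pics/{n}0.png")[v-37:v+38,u-50:u+50]
    p=cv2.convertScaleAbs(p,alpha=1.5,beta=10)
    cv2.imwrite(f"pics/{n}0z.png",cv2.resize(p,None,fx=8,fy=8,interpolation=cv2.INTER_CUBIC))
E
```

```text
(no output)
```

View pics/top0z.png

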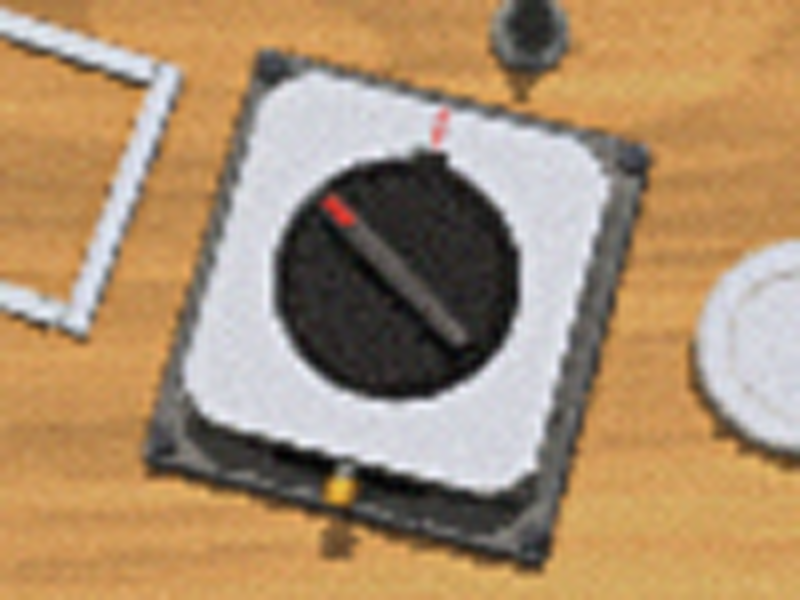

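View pics/side0z.png

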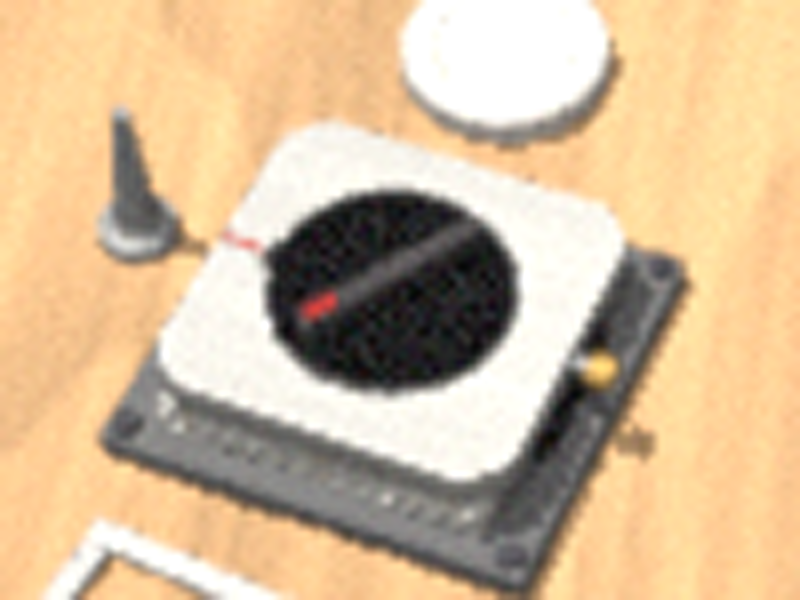

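Both views agree. The red bar end (notch) is about 35–40° counter-clockwise of the red line on the face, as seen from above. Now I'll measure.

```bash
cat > h.py <<'E'
import cv2, numpy as np
from rig import ctrl, optics
FACE=0.040
def cast(n,uv,z):
    c=optics.camera_info(n);R=cv2.Rodrigues(np.array(c["rvec"]))[0];t=np.array(c["tvec"])
    uv=np.atleast_2d(np.asarray(uv,float));d=np.c_[uv,np.ones(len(uv))]@np.linalg.inv(c["intrinsics"]).T
    d=d@R; o=-R.T@t
    return o+d*((z-o[2])/d[:,2])[:,None]
def proj(n,P):
    c=optics.camera_info(n);return cv2.projectPoints(np.atleast_2d(np.asarray(P,float)),np.array(c["rvec"]),np.array(c["tvec"]),c["intrinsics"],None)[0][:,0]
def big(m):
    n,l,s,c=cv2.connectedComponentsWithStats(m.astype(np.uint8)); i=1+s[1:,4].argmax(); return l==i,s[i],c[i]
def reds(p,box):
    x,y,w,h=box; q=p[y:y+h,x:x+w].astype(int); b,g,r=q[...,0],q[...,1],q[...,2]
    m=(r-np.maximum(b,g)>35)&(abs(b-g)<30)
    n,l,s,c=cv2.connectedComponentsWithStats(m.astype(np.uint8))
    out=[]
    for i in range(1,n):
        if s[i,4]>=3:
            ys,xs=np.where(l==i); wt=(r-np.maximum(b,g))[ys,xs].astype(float)
            out.append((len(xs),(np.average(xs,weights=wt)+x,np.average(ys,weights=wt)+y)))
    return out
E
python3 - <<'E'
from h import *
for n,(u,v) in(("top",(316,185)),("side",(304,217))):
    p=cv2.imread(f"pics/{n}0.png"); g=cv2.cvtColor(p,cv2.COLOR_BGR2HSV)
    roi=np.zeros(p.shape[:2],bool); roi[v-30:v+30,u-34:u+36]=1
    th=110 if n=="top" else 120
    m=roi&(g[...,2]>th)&(g[...,1]<60)
    k,s,c=big(m)
    cs,h=cv2.findContours(k.astype(np.uint8),cv2.RETR_CCOMP,cv2.CHAIN_APPROX_NONE)
    o=max([q for q in cs],key=cv2.contourArea)
    W=cast(n,o[:,0],FACE)[:,:2].astype(np.float32)
    r=cv2.minAreaRect(W); print(n,"rect",r, s)
    holes=[q for q,hh in zip(cs,h[0]) if hh[3]>=0]
    if holes:
        q=max(holes,key=cv2.contourArea); w=cast(n,q[:,0],FACE)[:,:2].astype(np.float32)
        e=cv2.fitEllipse(w); print("hole ell",e)
    for a,cc in reds(p,(u-34,v-30,70,60)):
        print("red",a,cc,"face",cast(n,cc,.040)[0],"bar",cast(n,cc,.0558)[0])
E
```

```text
top rect ((0.5459637641906738, 0.022309593856334686), (0.11845920234918594, 0.12238482385873795), 74.5360336303711) [ 289  157   53   52 1224]
hole ell ((0.5466851592063904, 0.02216595597565174), (0.08483503013849258, 0.08775873482227325), 79.15396881103516)
red 9 (np.float64(307.77994011976045), np.float64(173.83982035928145)) face [0.5694893  0.04129913 0.04      ] bar [0.56520717 0.04074328 0.0558    ]
side rect ((0.5469443798065186, 0.02220311015844345), (0.11917070299386978, 0.12352918833494186), 74.47830963134766) [ 274  193   58   45 1049]
hole ell ((0.5475972890853882, 0.020741479471325874), (0.0850941389799118, 0.08934935182332993), 31.171817779541016)
red 10 (np.float64(293.5895953757225), np.float64(215.7442196531792)) face [0.5689285  0.03015053 0.04      ] bar [0.56586506 0.04238241 0.0558    ]
```

```bash
cat >> h.py <<'E'
C0=np.array([.5468,.0220])
def bar(n,p,z,c=C0,th=None,rmax=.0375):
    """bar axis: bright/red pixels inside the mouth, cast on bar-top plane"""
    u0=proj(n,[[*c,z]])[0].round().astype(int)
    ys,xs=np.mgrid[u0[1]-25:u0[1]+26,u0[0]-25:u0[0]+26]; ys,xs=ys.ravel(),xs.ravel()
    W=cast(n,np.c_[xs,ys],z)[:,:2]; v=p[ys,xs].max(1).astype(float)
    rr=np.hypot(*(W-c).T); inn=rr<rmax; med=np.median(v[inn]); th=th or med+22
    k=inn&(v>th); w=np.minimum(v[k]-med,60)
    # keep weights; principal axis
    Q=W[k]; 
    m=np.average(Q,axis=0,weights=w); S=np.cov((Q-m).T,aweights=w); ev,e=np.linalg.eigh(S); a=e[:,1]
    q=p[ys,xs].astype(int); rd=k&(q[:,2]-np.maximum(q[:,0],q[:,1])>35)
    R=W[rd].mean(0) if rd.any() else None
    if R is not None and (R-m)@a<0:a=-a
    L=(Q-m)@a
    return dict(mid=m.round(4),ang=round(float(np.degrees(np.arctan2(a[1],a[0]))),1),len=round(float(L.max()-L.min()),4),wid=round(float(np.sqrt(ev[0]*12)),4),red=R,n=int(k.sum()),med=med)
E
python3 - <<'E'
from h import *
for n in("top","side"):
    p=cv2.imread(f"pics/{n}0.png"); print(n,bar(n,p,.0558))
    # red line on face: redness-weighted
    u0=proj(n,[[*C0,.04]])[0].round().astype(int)
    ys,xs=np.mgrid[u0[1]-30:u0[1]+31,u0[0]-35:u0[0]+36]; ys,xs=ys.ravel(),xs.ravel()
    W=cast(n,np.c_[xs,ys],.04)[:,:2]; q=p[ys,xs].astype(int); r=q[:,2]-(q[:,0]+q[:,1])/2
    rr=np.hypot(*(W-C0).T); k=(rr>.044)&(rr<.060)&(r>25)&(abs(q[:,0]-q[:,1])<40)
    c=np.average(W[k],axis=0,weights=r[k]); print(" line",k.sum(),c,np.degrees(np.arctan2(*(c-C0)[::-1])))
    print(" proj check", proj(n,[[.5468+.04*np.cos(np.radians(-15.5)),.022+.04*np.sin(np.radians(-15.5)),.04]]))
E
```

```text
top {'mid': array([0.5609, 0.0274]), 'ang': 37.2, 'len': 0.0693, 'wid': 0.0433, 'red': array([0.56567695, 0.04103603]), 'n': 74, 'med': np.float64(23.0)}
 line 6 [0.59785769 0.00722452] -16.139802113327008
 proj check [[319.07932169 167.91076012]]
side {'mid': array([0.5499, 0.0077]), 'ang': 38.4, 'len': 0.0732, 'wid': 0.0558, 'red': array([0.56586121, 0.04223437]), 'n': 143, 'med': np.float64(21.0)}
 line 7 [0.59797612 0.00728823] -16.038531491113105
 proj check [[288.57981902 209.47990122]]
```

```bash
python3 - <<'E'
s=open('h.py').read()
s=s.replace("rr=np.hypot(*(W-c).T); inn=rr<rmax; med","rr=np.hypot(*(cast(n,np.c_[xs,ys],.040)[:,:2]-c).T); inn=rr<rmax; med").replace("rmax=.0375","rmax=.0365")
open('h.py','w').write(s)
E
python3 - <<'E'
from h import *
for n in("top","side"):
    p=cv2.imread(f"pics/{n}0.png")
    for th in(None,50,60): print(n,bar(n,p,.0558,th=th))
E
```

```text
top {'mid': array([0.5504, 0.0266]), 'ang': 42.1, 'len': 0.0635, 'wid': 0.0054, 'red': array([0.56567695, 0.04103603]), 'n': 50, 'med': np.float64(23.0)}
top {'mid': array([0.5509, 0.0269]), 'ang': 42.5, 'len': 0.0634, 'wid': 0.0047, 'red': array([0.56567695, 0.04103603]), 'n': 35, 'med': np.float64(23.0)}
top {'mid': array([0.5587, 0.0342]), 'ang': 43.5, 'len': 0.0615, 'wid': 0.0051, 'red': array([0.56567695, 0.04103603]), 'n': 13, 'med': np.float64(23.0)}
side {'mid': array([0.552 , 0.0302]), 'ang': 42.1, 'len': 0.0647, 'wid': 0.0078, 'red': array([0.56586121, 0.04223437]), 'n': 62, 'med': np.float64(18.0)}
side {'mid': array([0.5535, 0.0313]), 'ang': 42.1, 'len': 0.063, 'wid': 0.0069, 'red': array([0.56586121, 0.04223437]), 'n': 46, 'med': np.float64(18.0)}
side {'mid': array([0.5644, 0.0414]), 'ang': 43.3, 'len': 0.0331, 'wid': 0.0075, 'red': array([0.56586121, 0.04223437]), 'n': 12, 'med': np.float64(18.0)}
```

Call:
apply_moves:
  motion:
    - [-1, [0.0122, 0.0353, 0], [0, 0, 0.093]]
    - [-1, [0.0122, 0.0353, 0], [0, 0, 0.093]]
    - [-1, [0.0122, 0.0353, 0], [0, 0, 0.093]]
    - [-1, [0.0122, 0.0353, 0], [0, 0, 0.093]]
    - [-1, [0.0122, 0.0353, 0], [0, 0, 0.093]]
  force: 10

```text
t: 0.52
tool_pos: [0.3717, -0.4767, 0.2183]
orientation: [0.946, -0.323, -0.0, -0.0]
force: [0.6, -0.1, 0.5]
grip_width: 0.0639
```

Call:
apply_moves:
  motion:
    - [-1, [0.0122, 0.0353, 0], [0, 0, 0.093]]
    - [-1, [0.0122, 0.0353, 0], [0, 0, 0.093]]
    - [-1, [0.0122, 0.0353, 0], [0, 0, 0.093]]
    - [-1, [0.0122, 0.0353, 0], [0, 0, 0.093]]
    - [-1, [0.0122, 0.0353, 0], [0, 0, 0.093]]

```text
t: 0.93
tool_pos: [0.4327, -0.3004, 0.2186]
orientation: [0.995, -0.097, -0.0, 0.0]
force: [1.4, 1.0, 0.3]
grip_width: 0.0309
```

Call:
apply_moves:
  motion:
    - [-1, [0.0122, 0.0353, 0], [0, 0, 0.093]]
    - [-1, [0.0122, 0.0353, 0], [0, 0, 0.093]]
    - [-1, [0.0122, 0.0353, 0], [0, 0, 0.093]]
    - [-1, [0.0122, 0.0353, 0], [0, 0, 0.093]]
    - [-1, [0.0122, 0.0353, 0], [0, 0, 0.093]]

```text
t: 1.35
tool_pos: [0.4937, -0.1239, 0.2186]
orientation: [0.991, 0.135, -0.0, 0.0]
force: [1.3, -0.2, 0.3]
grip_width: 0.0013
```

Call:
apply_moves:
  motion:
    - [-1, [0.0122, 0.0353, 0], [0, 0, 0.093]]
    - [-1, [0.0122, 0.0353, 0], [0, 0, 0.093]]
    - [-1, [0.0122, 0.0353, 0], [0, 0, 0.093]]
    - [-1, [0.0122, 0.0353, 0], [0, 0, 0.093]]
    - [-1, [0.0122, 0.0353, 0], [0, 0, 0.093]]

```text
t: 1.77
tool_pos: [0.5548, 0.0526, 0.2185]
orientation: [0.933, 0.36, -0.0, 0.0]
force: [0.2, -0.6, -0.1]
grip_width: 0.0005
```

```bash
cat >> h.py <<'E'
def st():
    from scipy.spatial.transform import Rotation as Ro
    s=ctrl.sense(); R=Ro.from_quat(s["orientation"]).as_matrix()
    print("t",round(s["t"],2),"pos",s["tool_pos"].round(4),"yaw",np.degrees(np.arctan2(R[1,0],R[0,0])).round(2),"zax",R[:,2].round(4),"F",s["force"].round(2),"w",round(s["grip_width"],4),"q",s["qpos"].round(2)); return s
E
python3 -c "
from h import *
st()"
```

```text
t 1.77 pos [0.5548 0.0526 0.2185] yaw 42.19 zax [-2.e-04 -2.e-04 -1.e+00] F [ 0.16 -0.6  -0.06] w 0.0005 q [ 0.22  0.45 -0.58  1.96  0.33  0.82  0.19]
```

Call:
apply_moves:
  motion:
    - [-1, [-0.0015, -0.0005, -0.035], [0, 0, 0]]
    - [-1, [0, 0, -0.035], [0, 0, 0]]
    - [-1, [0, 0, -0.035], [0, 0, 0]]
    - [-1, [0, 0, -0.033], [0, 0, 0]]
    - [-1, [0, 0, 0], [0, 0, 0]]

```text
t: 2.18
tool_pos: [0.55, 0.0499, 0.0755]
orientation: [0.934, 0.358, -0.004, -0.001]
force: [-0.8, -0.8, 0.6]
grip_width: 0.0001
```

```bash
cat >> h.py <<'E'
def zoom(tag,names=("top","side")):
    st(); out={}
    for n in names:
        p,d=optics.grab_frame(n); out[n]=p; cv2.imwrite(f"pics/{n}{tag}.png",p)
    for n,p in out.items():
        u,v=proj(n,[[*C0,.045]])[0].round().astype(int)
        out[n+'z']=cv2.resize(cv2.convertScaleAbs(p[v-37:v+38,u-33:u+33],alpha=1.5,beta=10),None,fx=6,fy=6,interpolation=cv2.INTER_CUBIC)
    cv2.imwrite(f"pics/z{tag}.png",np.hstack([out[n+'z'] for n in names])); return out
E
python3 -c "
from h import *
zoom(1)"
```

```text
t 2.18 pos [0.55   0.0499 0.0755] yaw 41.99 zax [-0.0083 -0.0011 -1.    ] F [-0.84 -0.84  0.56] w 0.0001 q [ 0.11  0.64 -0.44  2.09  0.52  0.53  0.02]Traceback (most recent call last):
  File "<string>", line 3, in <module>
    zoom(1)
    ~~~~^^^
  File "h.py", line 47, in zoom
    for n,p in out.items():
               ~~~~~~~~~^^
RuntimeError: dictionary changed size during iteration
```

```bash
sed -i 's/in out.items():/in list(out.items()):/' h.py
python3 -c "
from h import *
zoom(2)
st()"
```

```text
t 2.28 pos [0.5525 0.0507 0.0802] yaw 41.98 zax [-2.6e-03 -3.0e-04 -1.0e+00] F [0.16 0.75 0.74] w 0.0009 q [ 0.11  0.63 -0.44  2.08  0.51  0.54  0.02]
t 2.38 pos [0.554  0.0507 0.0823] yaw 41.94 zax [ 1.9e-03  3.0e-04 -1.0e+00] F [0.76 0.27 0.55] w 0.0005 q [ 0.11  0.63 -0.44  2.08  0.51  0.54  0.02]
```

View pics/z2.png

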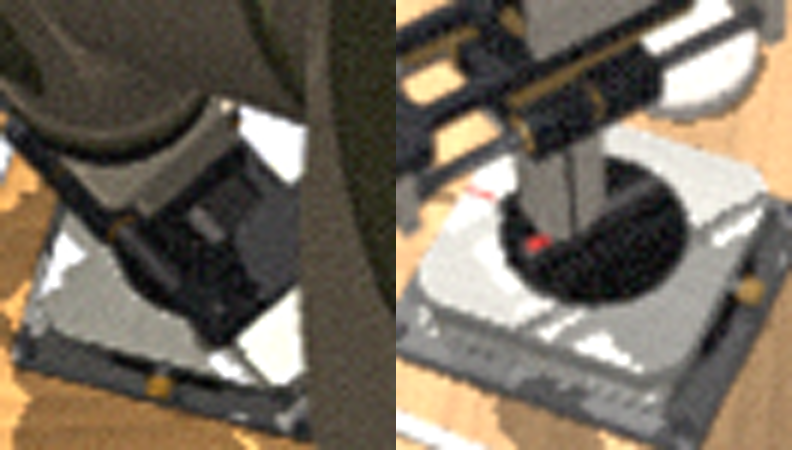

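The side view shows the closed fingertips at about (565,235) in the zoom, with the bar's red end at (540,243). The arm overshoots on fast moves, so I'll go slowly from here.

Call:
apply_moves:
  motion:
    - [-1, [0, 0, 0], [0, 0, 0]]
    - [-1, [0, 0, 0], [0, 0, 0]]
    - [-1, [0, 0, 0], [0, 0, 0]]

```text
t: 2.63
tool_pos: [0.5538, 0.0502, 0.082]
orientation: [0.934, 0.358, 0.001, 0.0]
force: [0.5, 0.7, 1.2]
grip_width: 0.0004
```

Call:
apply_moves:
  motion:
    - [-1, [0, 0, -0.006], [0, 0, 0]]
    - [-1, [0, 0, -0.006], [0, 0, 0]]
    - [-1, [0, 0, -0.004], [0, 0, 0]]
    - [-1, [0, 0, 0], [0, 0, 0]]
    - [-1, [0, 0, 0], [0, 0, 0]]

```text
t: 3.05
tool_pos: [0.5528, 0.0505, 0.0641]
orientation: [0.934, 0.358, -0.001, -0.0]
force: [-0.1, 0.2, -0.3]
grip_width: 0.0007
```

```bash
python3 -c "
from h import *
zoom(3)"
```

```text
t 3.05 pos [0.5528 0.0505 0.0641] yaw 41.96 zax [-1.e-03 -2.e-04 -1.e+00] F [-0.15  0.16 -0.3 ] w 0.0007 q [ 0.09  0.65 -0.42  2.09  0.54  0.5   0.  ]
```

View pics/z3.png

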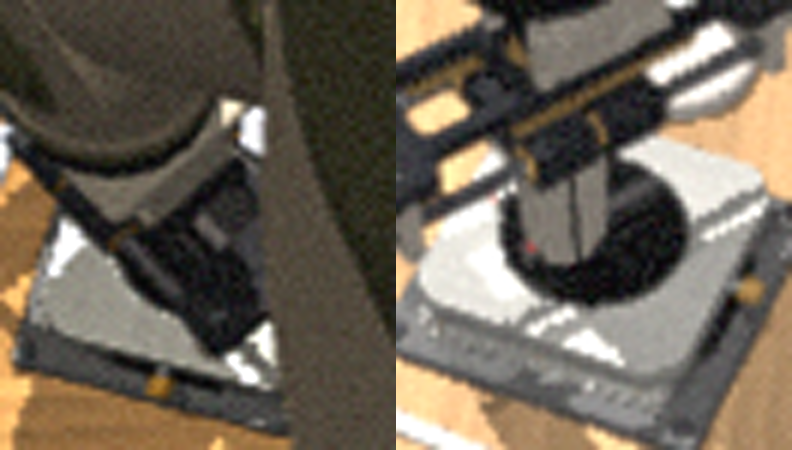

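The fingertip has come down on the near (+y) side of the bar, about 5.6 mm clear of it by calculation. I'll go down to z = 0.05.

Call:
apply_moves:
  motion:
    - [-1, [0, 0, -0.004], [0, 0, 0]]
    - [-1, [0, 0, -0.004], [0, 0, 0]]
    - [-1, [0, 0, -0.004], [0, 0, 0]]
    - [-1, [0, 0, -0.002], [0, 0, 0]]
    - [-1, [0, 0, 0], [0, 0, 0]]

```text
t: 3.57
tool_pos: [0.5528, 0.0504, 0.05]
orientation: [0.934, 0.358, -0.0, -0.0]
force: [0.2, 0.1, -0.3]
grip_width: 0.0006
```

Call:
apply_moves:
  motion:
    - [-1, [0, 0, 0], [0, 0, 0]]
    - [-1, [0, 0, 0], [0, 0, 0]]

```text
t: 3.73
tool_pos: [0.5532, 0.0505, 0.0506]
orientation: [0.934, 0.358, 0.0, 0.0]
force: [0.8, 0.1, 0.9]
grip_width: 0.0006
```

```bash
python3 -c "
import numpy as np
C=np.array([.5467,.022]);f=lambda a:C+.024*np.array([np.cos(a),np.sin(a)])+.0115*np.array([-np.sin(a),np.cos(a)])
p=np.array([.5532,.0505])
for d in [42]+list(range(37,-20,-5)):
    q=f(np.radians(d));print(d,((q-p)*1000).round(1),q.round(4));p=q
"
```

```text
42 [ 3.6 -3.9] [0.5568 0.0466]
37 [ 2.1 -1. ] [0.5589 0.0456]
32 [ 2.  -1.2] [0.561  0.0445]
27 [ 1.9 -1.3] [0.5629 0.0431]
22 [ 1.8 -1.5] [0.5646 0.0417]
17 [ 1.6 -1.6] [0.5663 0.04  ]
12 [ 1.5 -1.8] [0.5678 0.0382]
7 [ 1.3 -1.9] [0.5691 0.0363]
2 [ 1.2 -2. ] [0.5703 0.0343]
-3 [ 1.  -2.1] [0.5713 0.0322]
-8 [ 0.8 -2.2] [0.5721 0.03  ]
-13 [ 0.6 -2.2] [0.5727 0.0278]
-18 [ 0.4 -2.3] [0.5731 0.0255]
```

Call:
apply_moves:
  motion:
    - [-1, [0.0018, -0.002, 0], [0, 0, 0]]
    - [-1, [0.0018, -0.0019, 0], [0, 0, 0]]
    - [-1, [0.0021, -0.001, 0], [0, 0, -0.0873]]
    - [-1, [0.002, -0.0012, 0], [0, 0, -0.0873]]
    - [-1, [0.0019, -0.0013, 0], [0, 0, -0.0873]]

```text
t: 4.15
tool_pos: [0.5624, 0.044, 0.0507]
orientation: [0.973, 0.231, -0.0, -0.001]
force: [-2.7, 2.7, 0.1]
grip_width: 0.0002
```

```bash
python3 -c "
from h import *
zoom(4,('side',))"
```

```text
t 4.15 pos [0.5624 0.044  0.0507] yaw 26.73 zax [-5.0e-04  1.3e-03 -1.0e+00] F [-2.69  2.7   0.07] w 0.0002 q [ 0.05  0.67 -0.34  2.08  0.47  0.46 -0.18]
```

View pics/z4.png

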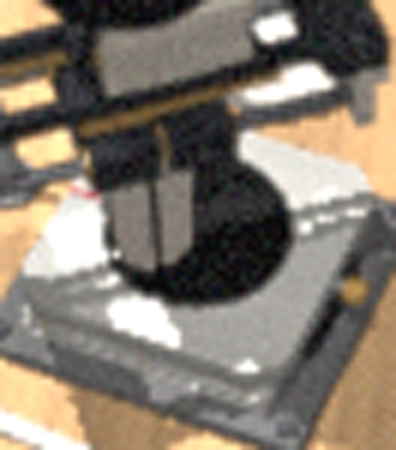

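The force is (-2.7, 2.7) N, so the fingertip is against the bar and turning it. The bar is hidden behind the finger in this view. I'll carry on along the arc.

Call:
apply_moves:
  motion:
    - [-1, [0.0018, -0.0015, 0], [0, 0, -0.0873]]
    - [-1, [0.0016, -0.0016, 0], [0, 0, -0.0873]]
    - [-1, [0.0015, -0.0018, 0], [0, 0, -0.0873]]
    - [-1, [0.0013, -0.0019, 0], [0, 0, -0.0873]]
    - [-1, [0, 0, 0], [0, 0, 0]]

```text
t: 4.62
tool_pos: [0.5695, 0.0369, 0.0509]
orientation: [0.998, 0.06, 0.001, -0.0]
force: [-0.7, 3.0, 1.5]
grip_width: 0.0007
```

Call:
apply_moves:
  motion:
    - [-1, [0.0012, -0.002, 0], [0, 0, -0.0873]]
    - [-1, [0.001, -0.0021, 0], [0, 0, -0.0873]]
    - [-1, [0, 0, 0], [0, 0, 0]]
    - [-1, [0, 0, 0], [0, 0, 0]]

```text
t: 4.95
tool_pos: [0.5718, 0.0325, 0.0509]
orientation: [1.0, -0.024, 0.001, -0.0]
force: [1.0, 3.2, 2.2]
grip_width: 0.0004
```

```bash
python3 -c "
from h import *
zoom(5)"
```

```text
t 4.95 pos [0.5718 0.0325 0.0509] yaw -2.76 zax [ 1.3e-03  2.0e-04 -1.0e+00] F [0.95 3.21 2.24] w 0.0004 q [-0.02  0.66 -0.2   2.07  0.3   0.44 -0.5 ]
```

View pics/z5.png

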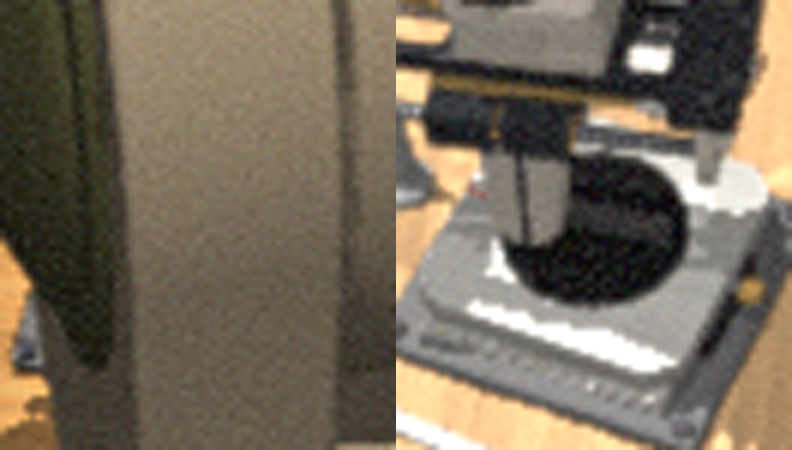

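The side view shows the bar, behind the finger, following it round. I'll turn it another 6°, then back off and look.

Call:
apply_moves:
  motion:
    - [-1, [0.0005, -0.0013, 0], [0, 0, -0.0525]]
    - [-1, [0.0005, -0.0013, 0], [0, 0, -0.0525]]
    - [-1, [0, 0, 0], [0, 0, 0]]
    - [-1, [0, 0, 0], [0, 0, 0]]

```text
t: 5.38
tool_pos: [0.5724, 0.0294, 0.0507]
orientation: [0.997, -0.078, 0.0, 0.0]
force: [1.4, 2.1, 0.2]
grip_width: 0.0006
```

Call:
apply_moves:
  motion:
    - [-1, [0.0007, 0.004, 0], [0, 0, 0]]
    - [-1, [0.0006, 0.004, 0], [0, 0, 0]]
    - [-1, [0, 0, 0.01], [0, 0, 0]]
    - [-1, [0, 0, 0.03], [0, 0, 0]]
    - [-1, [0, 0, 0.04], [0, 0, 0]]

```text
t: 5.8
tool_pos: [0.5713, 0.0373, 0.1296]
orientation: [0.997, -0.078, -0.003, 0.001]
force: [0.8, 0.2, 0.4]
grip_width: 0.0005
```

Call:
apply_moves:
  motion:
    - [-1, [0, -0.036, 0.02], [0, 0, 0]]
    - [-1, [0, -0.04, 0], [0, 0, 0]]
    - [-1, [0, -0.04, 0], [0, 0, 0]]
    - [-1, [0, -0.04, 0], [0, 0, 0]]
    - [-1, [0, -0.04, 0], [0, 0, 0]]

```text
t: 6.22
tool_pos: [0.5727, -0.1605, 0.1516]
orientation: [0.997, -0.079, 0.0, 0.0]
force: [-0.2, 0.1, 0.4]
grip_width: 0.0004
```

Call:
apply_moves:
  motion:
    - [-1, [0, -0.03, 0], [0, 0, 0]]
    - [-1, [0, -0.02, 0], [0, 0, 0]]
    - [-1, [0, 0, 0], [0, 0, 0]]
    - [-1, [0, 0, 0], [0, 0, 0]]

```text
t: 6.55
tool_pos: [0.5727, -0.2099, 0.1509]
orientation: [0.997, -0.08, -0.0, 0.0]
force: [-0.3, 0.9, 0.0]
grip_width: 0.0002
```

```bash
cat >> h.py <<'E'
def bars(tag,z=.0558):
    o=zoom(tag)
    for n in("top","side"):
        for th in(None,60):
            try: print(n,bar(n,o[n],z,th=th))
            except Exception as e: print(n,e)
E
python3 -c "
from h import *
bars(6)"
```

```text
t 6.55 pos [ 0.5727 -0.2099  0.1509] yaw -9.22 zax [-7.e-04 -3.e-04 -1.e+00] F [-0.31  0.92  0.03] w 0.0002 q [ 0.43  0.55 -0.26  1.92  0.21  0.69 -0.11]
top {'mid': array([0.55  , 0.0209]), 'ang': -16.2, 'len': 0.0657, 'wid': 0.0059, 'red': array([0.57154265, 0.01436741]), 'n': 56, 'med': np.float64(26.0)}
top {'mid': array([0.5539, 0.0194]), 'ang': -15.4, 'len': 0.0632, 'wid': 0.0053, 'red': array([0.57154265, 0.01436741]), 'n': 36, 'med': np.float64(26.0)}
side {'mid': array([0.5479, 0.0241]), 'ang': -13.8, 'len': 0.0619, 'wid': 0.0087, 'red': array([0.57136383, 0.01635423]), 'n': 60, 'med': np.float64(21.0)}
side {'mid': array([0.5501, 0.0236]), 'ang': -13.5, 'len': 0.0596, 'wid': 0.0078, 'red': array([0.57136383, 0.01635423]), 'n': 38, 'med': np.float64(21.0)}
```

View pics/z6.png

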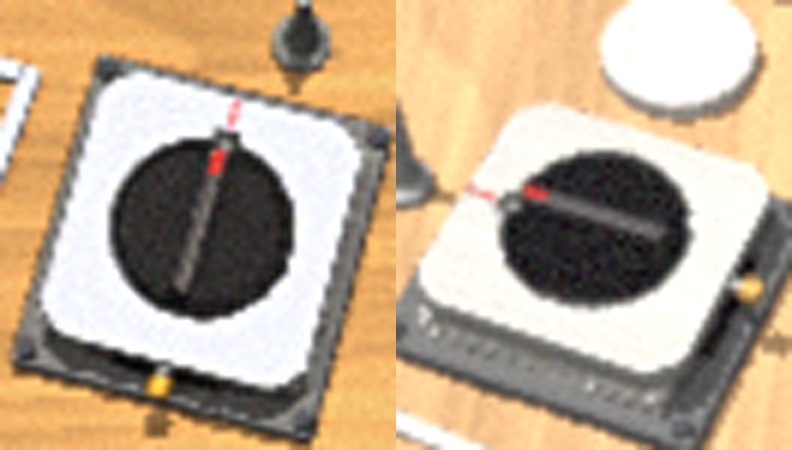

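Both views show the red end in line with the red line, and the pin visible in the notch (top zoom (225,138), side zoom (508,203)). Bar angle is about -15° against the holder's -15.7°, so roughly 0.5 mm off at the rim, well within 2 mm. Next I'll move over the bar's middle and press.

Call:
apply_moves:
  motion:
    - [-1, [-0.005, 0.04, 0], [0, 0, -0.022]]
    - [-1, [-0.005, 0.04, 0], [0, 0, -0.022]]
    - [-1, [-0.005, 0.04, 0], [0, 0, -0.022]]
    - [-1, [-0.005, 0.04, 0], [0, 0, -0.022]]
    - [-1, [-0.004, 0.04, 0], [0, 0, -0.022]]

```text
t: 7.07
tool_pos: [0.5483, -0.005, 0.1509]
orientation: [0.991, -0.133, -0.0, -0.0]
force: [0.5, 0.1, -1.1]
grip_width: 0.0009
```

Call:
apply_moves:
  motion:
    - [-1, [-0.002, 0.02, -0.01], [0, 0, 0]]
    - [-1, [0, 0.0115, -0.02], [0, 0, 0]]
    - [-1, [0, 0, -0.02], [0, 0, 0]]
    - [-1, [0, 0, -0.02], [0, 0, 0]]
    - [-1, [0, 0, 0], [0, 0, 0]]

```text
t: 7.48
tool_pos: [0.5453, 0.0253, 0.0781]
orientation: [0.991, -0.132, -0.002, 0.0]
force: [-0.5, -0.9, -0.1]
grip_width: 0.0008
```

Call:
apply_moves:
  motion:
    - [-1, [0, 0, -0.005], [0, 0, 0]]
    - [-1, [0, 0, -0.004], [0, 0, 0]]
    - [-1, [0, 0, 0], [0, 0, 0]]
    - [-1, [0, 0, 0], [0, 0, 0]]
    - [-1, [0, 0, 0], [0, 0, 0]]

```text
t: 7.9
tool_pos: [0.5478, 0.0229, 0.0724]
orientation: [0.991, -0.134, 0.001, -0.0]
force: [0.8, -0.7, -0.5]
grip_width: 0.0001
```

```bash
python3 -c "
from h import *
zoom(7,('side',))"
```

```text
t 7.9 pos [0.5478 0.0229 0.0724] yaw -15.42 zax [ 1.1e-03  1.0e-04 -1.0e+00] F [ 0.79 -0.68 -0.54] w 0.0001 q [-0.03  0.61 -0.17  2.12  0.23  0.43 -0.64]
```

View pics/z7.png

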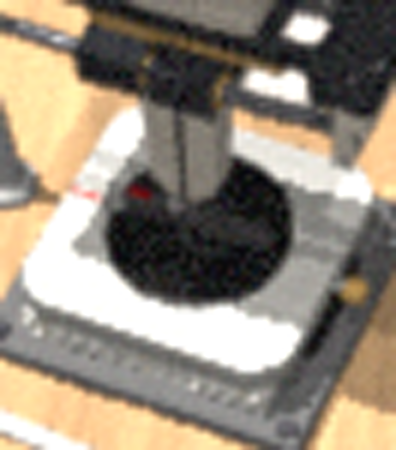

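The fingertip is above the bar's middle. I'll correct about 1 mm and go down slowly to touch.

Call:
apply_moves:
  motion:
    - [-1, [-0.0008, -0.001, -0.004], [0, 0, 0]]
    - [-1, [0, 0, -0.004], [0, 0, 0]]
    - [-1, [0, 0, -0.003], [0, 0, 0]]
    - [-1, [0, 0, -0.002], [0, 0, 0]]
    - [-1, [0, 0, 0], [0, 0, 0]]

```text
t: 8.37
tool_pos: [0.5463, 0.022, 0.058]
orientation: [0.991, -0.134, -0.0, 0.0]
force: [-0.5, -0.3, 0.0]
grip_width: 0.0004
```

Call:
apply_moves:
  motion:
    - [-1, [0, 0, -0.001], [0, 0, 0]]
    - [-1, [0, 0, -0.001], [0, 0, 0]]
    - [-1, [0, 0, -0.001], [0, 0, 0]]
    - [-1, [0, 0, 0], [0, 0, 0]]
    - [-1, [0, 0, 0], [0, 0, 0]]

```text
t: 8.78
tool_pos: [0.5466, 0.022, 0.0556]
orientation: [0.991, -0.134, -0.0, 0.0]
force: [0.0, 0.2, -0.6]
grip_width: 0.0008
```

Call:
apply_moves:
  motion:
    - [-1, [0, 0, -0.001], [0, 0, 0]]
    - [-1, [0, 0, -0.001], [0, 0, 0]]
    - [-1, [0, 0, 0], [0, 0, 0]]
    - [-1, [0, 0, 0], [0, 0, 0]]

```text
t: 9.12
tool_pos: [0.5467, 0.0219, 0.0538]
orientation: [0.991, -0.134, 0.0, 0.0]
force: [-1.1, 0.3, 3.1]
grip_width: 0.0007
```

Call:
apply_moves:
  motion:
    - [-1, [0, 0, -0.001], [0, 0, 0]]
    - [-1, [0, 0, -0.001], [0, 0, 0]]
    - [-1, [0, 0, 0], [0, 0, 0]]
    - [-1, [0, 0, 0], [0, 0, 0]]

```text
t: 9.45
tool_pos: [0.5466, 0.0221, 0.0515]
orientation: [0.991, -0.134, 0.0, -0.0]
force: [0.1, 0.6, -0.0]
grip_width: 0.0004
```

Call:
apply_moves:
  motion:
    - [-1, [0, 0, -0.001], [0, 0, 0]]
    - [-1, [0, 0, -0.001], [0, 0, 0]]
    - [-1, [0, 0, 0], [0, 0, 0]]
    - [-1, [0, 0, 0], [0, 0, 0]]

```text
t: 9.78
tool_pos: [0.5468, 0.0221, 0.0511]
orientation: [0.991, -0.134, 0.001, 0.0]
force: [-4.9, -1.0, 23.9]
grip_width: 0.0003
```

The force fell off past the balls, then rose to 24 N at z = 0.0511; the bar top should be at 0.051 when fully home. I'll lift off and check.

Call:
apply_moves:
  motion:
    - [-1, [0, 0, 0.003], [0, 0, 0]]
    - [-1, [0, 0, 0.01], [0, 0, 0]]
    - [-1, [0, 0, 0.03], [0, 0, 0]]
    - [-1, [0, 0, 0.04], [0, 0, 0]]
    - [-1, [0, -0.03, 0.02], [0, 0, 0]]

```text
t: 10.2
tool_pos: [0.5481, -0.0023, 0.1563]
orientation: [0.991, -0.13, 0.002, -0.002]
force: [1.8, 0.9, 0.6]
grip_width: 0.0007
```

Call:
apply_moves:
  motion:
    - [-1, [0, -0.04, 0], [0, 0, 0]]
    - [-1, [0, -0.04, 0], [0, 0, 0]]
    - [-1, [0, -0.04, 0], [0, 0, 0]]
    - [-1, [0, -0.04, 0], [0, 0, 0]]
    - [-1, [0, -0.03, 0], [0, 0, 0]]

```text
t: 10.62
tool_pos: [0.546, -0.2018, 0.1531]
orientation: [0.991, -0.135, 0.0, 0.001]
force: [0.6, -0.5, 0.5]
grip_width: 0.0008
```

Call:
apply_moves:
  motion:
    - [-1, [0, -0.02, 0], [0, 0, 0]]
    - [-1, [0, 0, 0], [0, 0, 0]]
    - [-1, [0, 0, 0], [0, 0, 0]]
    - [-1, [0, 0, 0], [0, 0, 0]]

```text
t: 10.95
tool_pos: [0.5467, -0.217, 0.1528]
orientation: [0.991, -0.134, -0.0, -0.0]
force: [-0.1, 0.7, -0.0]
grip_width: 0.0011
```

```bash
cat > d.py <<'E'
from h import *
bars(8,z=.051)
# depth heights: cover quarters vs holder face
for n in("top","side"):
    for fr in(0,):
        D=np.median([optics.grab_frame(n)[1] for _ in range(5)],axis=0)
    c=optics.camera_info(n);R=cv2.Rodrigues(np.array(c["rvec"]))[0];t=np.array(c["tvec"])
    u0=proj(n,[[*C0,.04]])[0].round().astype(int)
    ys,xs=np.mgrid[u0[1]-35:u0[1]+36,u0[0]-40:u0[0]+41]; ys,xs=ys.ravel(),xs.ravel()
    z=D[ys,xs]; P=(np.c_[xs,ys,np.ones(len(xs))]@np.linalg.inv(c["intrinsics"]).T)*z[:,None]; W=(P-t)@R
    a=np.radians(-15.7); e=(W[:,:2]-C0); lx=e@[np.cos(a),np.sin(a)]; ly=e@[-np.sin(a),np.cos(a)]; r=np.hypot(lx,ly)
    ok=z>0
    face=ok&(abs(lx)<.056)&(abs(ly)<.054)&(r>.047); print(n,"face",np.median(W[face,2])*1000)
    A=np.c_[lx,ly,np.ones(len(lx))]; k=np.linalg.lstsq(A[face],W[face,2],rcond=None)[0]; h=(W[:,2]-A@k)*1000
    for nm,q in dict(px_py=(lx>0)&(ly>0),px_ny=(lx>0)&(ly<0),nx_py=(lx<0)&(ly>0),nx_ny=(lx<0)&(ly<0)).items():
        s=ok&q&(r<.036)&(abs(ly)>.012); print("  cover",nm,s.sum(),np.median(h[s]).round(2))
    s=ok&(abs(ly)<.003)&(abs(lx)<.025); print("  bar",np.median(h[s]).round(2))
E
python3 d.py
```

```text
t 10.95 pos [ 0.5467 -0.217   0.1528] yaw -15.36 zax [-0.e+00  7.e-04 -1.e+00] F [-0.08  0.74 -0.02] w 0.0011 q [ 0.44  0.53 -0.23  1.97  0.19  0.67 -0.18]
top {'mid': array([0.552 , 0.0202]), 'ang': -17.7, 'len': 0.0667, 'wid': 0.006, 'red': array([0.57114432, 0.01358418]), 'n': 58, 'med': np.float64(34.0)}
top {'mid': array([0.5531, 0.0198]), 'ang': -17.8, 'len': 0.0667, 'wid': 0.0057, 'red': array([0.57114432, 0.01358418]), 'n': 49, 'med': np.float64(34.0)}
side {'mid': array([0.5495, 0.0216]), 'ang': -16.5, 'len': 0.0644, 'wid': 0.0103, 'red': array([0.57040622, 0.01322592]), 'n': 64, 'med': np.float64(18.0)}
side {'mid': array([0.5661, 0.0166]), 'ang': -17.5, 'len': 0.056, 'wid': 0.0115, 'red': array([0.57069832, 0.01363297]), 'n': 13, 'med': np.float64(18.0)}
top face 39.71380852291148
  cover px_py 82 -0.08
  cover px_ny 83 -0.34
  cover nx_py 85 -0.27
  cover nx_ny 84 -0.47
  bar 11.54
side face 40.223260472366434
  cover px_py 75 -0.55
  cover px_ny 65 -0.32
  cover nx_py 67 -0.36
  cover nx_ny 70 -0.56
  bar 10.87
```

View pics/z8.png

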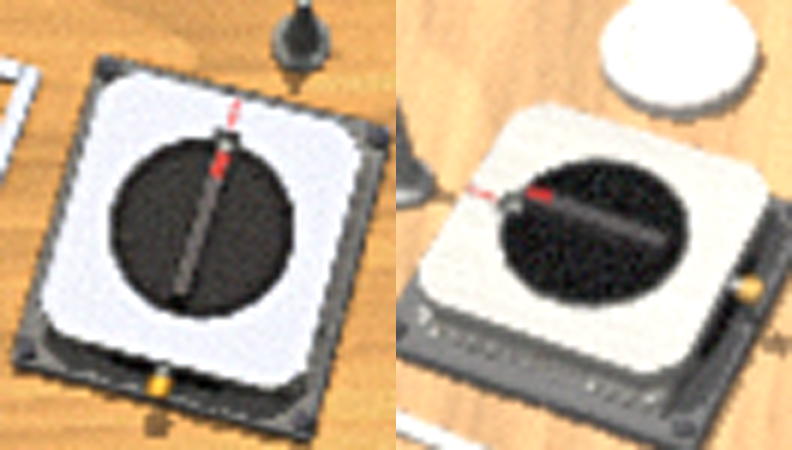

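Both pictures show the notch over the pin, which is visible at (228,140) in the top zoom and (512,203) in the side zoom. The depth readings put all four quarters within about 0.5 mm of the holder's face and the bar 11 mm above it, so the cover is home. I'll hand in.

```bash
python3 -c "
from rig import ctrl
print(ctrl.sign_off())"
```

```text
the job is handed in; nothing more can be done
None
```

I turned the cover about 58° clockwise by pushing one side of its bar with the closed fingertips. I then pressed on the bar's middle until it passed the balls, and handed the job in at about 11.5 s.

- **Pressing:** the resistance dropped as the cover passed the balls, then rose to 24 N with the fingertip at z = 0.0511 m. The bar top should be at 0.051 m when fully home.
- **Flush:** depth readings put all four quarters of the cover 0.1–0.6 mm below the holder's face in both views, which is within the 2 mm calibration. The bar stands about 11 mm above the face, as it should.
- **Alignment:** both pictures show the pin in the notch. The last bar angles read −16.5° to −17.8° against the holder's −15.7°. That disagrees by 1–2°, up to about 1.5 mm at the rim, which is within the notch's clearance.
- **Other gear:** the parts of the blower tip, lens cap and frame visible in the close-ups stand where they did. I did not measure the other bystanders again; the arm stayed at about 0.15 m or higher except at the holder. It was clear of everything at hand-in.

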